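# Hold the ribbon-case lid in line for its hinge pin

## Robot

A 6-joint arm with a two-finger parallel gripper is mounted at the origin on the work surface. World frame = base frame: x ahead of the robot, y to its left, z up, the work surface at z = 0. Lengths are in m, angles in rad, forces in N, time in s.
With the tool pointing down it reaches from about 0.3 to 0.75 m from the base axis. Payload 8.5 kg.
Tool frame: the origin (TCP) lies at the centre of the arm's flange, where the gripper is bolted on; the fingertips stand 166 mm ahead of it and the grasp point (between the pads) lies 147 mm ahead of it (env.nose_length is the distance from the TCP to the fingertips, in m); z points along the fingers, y is the direction in which the jaws open and shut (so a half turn about z gives the same grasp; the last joint's range is limited). The gripper opens to 88 mm and grips with 3 to 60 N. Pads are 18 mm wide; open, the fingers measure 123 mm over their backs; the gripper's body (75 mm by 187 mm) begins 45 mm behind the grasp point.
Start: joints at [0.974, 0.381, 1.297, -0, 1.464, -0.215], TCP at [0.205, 0.51, 0.405] pointing down, gripper open.
Joint ranges: [-3.11, 3.11], [-0.89, 2.33], [0.22, 2.48], [-1.42, 4.56], [0.17, 2.85], [-2.88, 2.88]. Speed limits (rad/s): [2.39, 2.39, 3.14, 3.14, 3.14, 3.14].

## Interface

Orientations are given as a unit quaternion [x, y, z, w].
In Python, from station import status, vision, env, spotter gives the robot as it stands.
- The arm moves only by the shell command python3 -m inch 'ROWS'. ROWS is JSON, one flat list of numbers, 5 for each row, row after row: the finger opening in m, from 0 to 0.0881, then the shift along the tool's x, y, z in m, then the turn about the tool's z in rad. A call has 1 to 5 rows; each row is the pose to reach, as a shift and turn from the pose commanded when the call began, along the tool's axes at that moment; what a row does not reach only later rows make up. A row lasts 1/8 s, in which the tool goes at most 62.5 mm and 10.7 degrees, less where a joint would pass 70% of its speed; a pose out of reach is approached as far as the arm can. A call with a gripper value outside its range is refused whole. The fingers move at their own pace and stop on an object; the grip force is fixed at half the most. Time passes only in rows, so rows that repeat a pose let the fingers close. It gives the time, the measured TCP pose, the force and the opening at its end, in the units of the state.
- status.get_state(): the state, without advancing time (a new reading comes with each control period).
- vision.snapshot(name): name is "scene" or "side" or "wrist"; returns (picture, depth): 480x640x3 uint8, blue, green, red; 480x640 float32, m along the optical axis (not along the pixel's ray), 0 where there is no reading.
- vision.calibration(name): a dict with "fov_y" (degrees; the focal length in pixels is half the picture's height over the tangent of half this angle, whatever the lens; pixels are square), "cx", "cy" (the principal point, pixels), "k1" (the pictures are not rectified: a ray, as slopes to the right and down, at radius r is drawn at 1 + k1 r^2 times it, then the intrinsics apply), "origin" and "orientation" of the camera in the world; the wrist camera has in their place "tool_from_camera" (4x4, takes a point from camera to tool coordinates, whose origin is the TCP and whose axes are the flange's). Camera axes: x right, y up, looking along -z (the intrinsics and any distortion apply to the point x, -y, -z); pixel columns grow to the right and rows downward; lengths in m; the calibration is good to about 2 mm. A picture is of the moment at which its call begins: read the wrist's pose just before it. calibration takes no time and is no camera call.
- env.hand_in(): hands the job in, once; it reports no verdict.
Trained networks look in the newest picture that a camera, given by its name, has taken for a name from the list of things; names that differ only in an ending like _2 or _b are one class to them, and where a whole thing is asked for, a point or a joint stands for the part that bears it (a point fixed in the world has none). Each returns a list of dicts, best first, with "conf" (0 to 1); they miss things now and then, are a little off and sometimes report something else, mostly with a low value. They report only what shows in the picture. A call takes as long as a camera call. They do not tell look-alikes from the thing itself.
- spotter.outline_of(camera, query): "region" (480x640 bool, what is visible of it) and "box" ([left, top, right, bottom] in pixels, round what is visible of it).
The state is a dict: "time": time; "joint_pos": joint angles; "qvel": joint speeds; "joint_torque": joint torques, N m; "position": TCP position; "orientation": TCP orientation; "ft_force": force on the tool from outside, world axes, zero at the start; "torque": the same for the moment, N m; "opening": finger opening in m.
Only numpy, scipy, OpenCV 4.12 (cv2) and the standard library are available. Lean on these libraries where they do the work, as an engineer would, in place of code of your own. Each camera call takes 0.05 s, during which the arm holds its last target.

## Task

First turn the wing nut on the ribbon case clockwise, about a quarter turn, so that the red keeper strip swings clear of the hinge gap. Then lift the loose lid out of its stand and bring its brass knuckle down between the two knuckles of the case until the three holes line up and the pin could be pushed through, and finish while still holding the lid there upright and still, with its weight in the gripper and the lid neither resting on nor pressing against the case. Leave the rolls, jar, cone, screwdriver and the pin in its tray where they are.

Things in the scene. Friction and masses are not known exactly. Their poses are not given: they have to be found in the camera images.
- jamb_hole (a point): On the case's hinge axis, midway between its two brass knuckles (fixed tubes, 24 mm outer, 13 mm inner diameter, 22 mm long), 88 mm above the counter. y: along the hinge axis; z: up; x: from the ribbon tray towards the wing nut. The gap between the knuckles is 36 mm long; the wood below is 18 mm under the axis, the knuckle tops 12 mm above it.
- case: The whole ribbon case, fixed to the counter, with wing nut and keeper. Origin on the counter under the hinge axis, axes as jamb_hole. Light wood jamb block: x -20 to 65 mm, y +-60 mm, 70 mm high. Tray with six ribbon rolls: x -140 to -20 mm, y +-100 mm, about 57 mm high.
- keeper (a joint): Angle (rad, 0 to 1.65) of the captive wing nut with its red keeper strip. At 0 the strip points along -x of jamb_hole, across the gap, so nothing can go in; turning clockwise seen from above raises it; at 1.57 the strip points along +y, clear. Starts at 0 to 0.25; upright axis, about 0.05 N m friction, stays where left.
- nut_grip (a point): On the wing nut's upright turning axis at gripping height, 132 mm above the counter, 45 mm along +x from the hinge axis. Black grip bar 12 mm thick, 40 mm long, 32 mm high (15 mm up to 17 mm below this point), long side along this frame's x, which turns with the nut. Red strip below it: 20 mm wide, 10 mm along +x to 57 mm along -x, top 25 mm below this point.
- lid_center (a point): Centre of the loose lid's wooden panel, 12 mm thick (x), 180 mm wide (y), 90 mm high (z up), about 0.2 kg; the two faces are alike. At the start it stands upright in the dark wooden stand, its centre 87 mm and its top edge 132 mm above the counter.
- lid: The lid as a whole, panel with brass knuckle; origin and axes as lid_center.
- lid_hole (a point): Centre of the lid's single knuckle hole, 63 mm below the panel's centre, under the middle of its lower edge. y axis: along the hole. The knuckle is a brass tube of 24 mm outer, 13 mm inner diameter and 30 mm long. The panel's lower edge is 18 mm above the hole's axis.
- stand: Dark wooden stand fixed to the counter, 80 x 170 mm; origin under its middle, y along the slot. Two pairs of cheeks near the panel's ends (62 mm either side of the middle, tops 62 mm above the counter) hold the panel's lower 20 mm in a 15 mm slot; the lid lifts straight out upwards.
- gold_roll: Bystander: gold ribbon roll lying flat, 80 mm across, 25 mm high. Origin at its underside; leave it alone.
- red_roll: Bystander: red ribbon roll lying flat, 68 mm across, 30 mm high. Origin at its underside; leave it alone.
- button_jar: Bystander: glass jar with a brass cap, 64 mm across, 90 mm high. Origin at its underside; leave it alone.
- thread_cone: Bystander: blue cone of thread, 60 mm across, 85 mm high. Origin at its underside; leave it alone.
- screwdriver: Bystander: screwdriver lying on the counter; leave it alone.
- pin_tray: Bystander: white plastic tray 70 x 150 x 22 mm. Origin at its underside; leave it alone.
- hinge_pin: Bystander: brass hinge pin, 8 mm thick, 100 mm long, lying in the white tray; a colleague will fit it later. Origin at its underside; leave it alone.
There are look-alikes about, which are no part of the job. Leave any pink or turquoise look-alike of the lid alone.

How it is judged:
On the way, in this order (a step that is already met when the one before it is completed fails the run):
1. the wing nut is turned so that the keeper strip is clear of the gap (value of joint keeper above 1.2 rad), for 0.2 s.
2. the lid is lifted out of its stand (height (world z) of lid_center above 0.125 m and contact force between lid and the fingers above 1 N), for 0.2 s.
At the end, for the whole second after the job is handed in: Lid gripped (over 2 N), upright within 0.2 rad, still; its hole within 3.5 mm of the hinge axis across and in height, 4 mm of mid-gap, parallel within 0.08 rad; case pushes on it with under 1 N; keeper beyond 1.2 rad (value of joint keeper above 1.2 rad and x of lid_hole in the frame of jamb_hole between -0.0035 and 0.0035 m and y of lid_hole in the frame of jamb_hole between -0.004 and 0.004 m and z of lid_hole in the frame of jamb_hole between -0.0035 and 0.0035 m and angle between the y axis of lid_hole and the y axis of jamb_hole, either way round below 0.08 rad and angle between lid_center's own z axis and vertical below 0.2 rad and contact force between lid and the fingers above 2 N and contact force between lid and case below 1 N and linear speed of lid below 0.02 m/s); the arm keeps its last pose, push and grip.
It fails at once if a bystander is pushed more than 30 mm (distance of any of gold_roll, red_roll, button_jar, thread_cone, screwdriver, pin_tray, hinge_pin from where it was at the start of the episode above 0.03 m).
It also fails if it takes over 58 s, if anything falls off the work surface, if the arm or the gripper's body presses on something with over 40 N, if the wrist force passes 120 N, or if a joint passes its speed limit or range.

## Working session

There is one attempt and no reset: what is moved stays moved. The work goes in short steps, Python scripts to look and compute and a shell command to move; the robot and the scene stay as the last step left them, time stands still between calls to the robot, and variables do not carry over. Pictures are saved under pics/ and viewed, and the job is handed in when it is done.

```bash
ls; mkdir -p pics
cat > h.py <<'E'
import numpy as np, cv2
from scipy.spatial.transform import Rotation as R
from station import status, vision, env, spotter
def cam(name, st=None):
    c=vision.calibration(name)
    f=240/np.tan(np.radians(c['fov_y'])/2)
    if 'tool_from_camera' in c:
        st=st or status.get_state()
        T=np.eye(4);T[:3,:3]=R.from_quat(st['orientation']).as_matrix();T[:3,3]=st['position']
        T=T@np.array(c['tool_from_camera'])
    else:
        T=np.eye(4);o=np.array(c['orientation'],float)
        T[:3,:3]=R.from_quat(o).as_matrix() if o.size==4 else o.reshape(3,3)
        T[:3,3]=c['origin']
    return c,f,T
def snap(name):
    c,f,T=cam(name); p,d=vision.snapshot(name); return dict(p=p,d=d,c=c,f=f,T=T)
def K(s): return np.array([[s['f'],0,s['c']['cx']],[0,s['f'],s['c']['cy']],[0,0,1.]]),np.array([s['c']['k1'],0,0,0.])
def rays(s,uv):
    k,D=K(s); return cv2.undistortPoints(np.asarray(uv,float).reshape(-1,1,2),k,D).reshape(-1,2)
def pts(s,uv,depth=None):
    uv=np.asarray(uv,float).reshape(-1,2); r=rays(s,uv)
    if depth is None: depth=s['d'][uv[:,1].round().astype(int),uv[:,0].round().astype(int)]
    P=np.c_[r[:,0]*depth,-r[:,1]*depth,-depth]
    return P@s['T'][:3,:3].T+s['T'][:3,3]
def plane(s,uv,z):
    r=rays(s,uv); d=np.c_[r[:,0],-r[:,1],-np.ones(len(r))]@s['T'][:3,:3].T; o=s['T'][:3,3]
    return o+d*((z-o[2])/d[:,2])[:,None]
def cloud(s):
    v,u=np.nonzero(s['d']>0); uv=np.c_[u,v]; return uv,pts(s,uv)
def proj(s,P):
    Q=(np.asarray(P,float).reshape(-1,3)-s['T'][:3,3])@s['T'][:3,:3]; k,D=K(s)
    return cv2.projectPoints((Q*[1,-1,-1]).reshape(-1,1,3),np.zeros(3),np.zeros(3),k,D)[0].reshape(-1,2)
E
python3 - <<'E'
from h import *
for n in ['scene','side','wrist']:
    s=snap(n); cv2.imwrite(f'pics/{n}0.png',s['p']); print(n,s['c'],s['T'][:3,3].round(3))
    np.savez(f'{n}0.npz',p=s['p'],d=s['d'])
print(status.get_state())
E
```

```text
pics
scene {'fov_y': 44.06594433637208, 'cx': 323.78918472914137, 'cy': 237.41729462079454, 'k1': -0.03804461428162268, 'origin': array([1.28463586, 0.71210452, 1.68288031]), 'orientation': array([0.10335992, 0.26549172, 0.89185953, 0.35130821])} [1.285 0.712 1.683]
side {'fov_y': 46.85310784023113, 'cx': 321.0964379945683, 'cy': 238.2834420166825, 'k1': -0.11633191164903116, 'origin': array([-0.38098984, -0.97327084,  0.86741813]), 'orientation': array([ 0.45607794, -0.1950315 , -0.33337221,  0.80175969])} [-0.381 -0.973  0.867]
wrist {'fov_y': 67.53471451512857, 'cx': 324.5524161920894, 'cy': 245.48447087997357, 'k1': -0.059187169487479895, 'tool_from_camera': array([[-1.02364662e-03,  9.49477022e-01,  3.13834887e-01,
         8.23233077e-02],
       [ 9.99999218e-01,  1.19723607e-03, -3.60387957e-04,
        -1.15813482e-04],
       [-7.17914530e-04,  3.13834273e-01, -9.49477506e-01,
         1.95926329e-02],
       [ 0.00000000e+00,  0.00000000e+00,  0.00000000e+00,
         1.00000000e+00]])} [0.128 0.541 0.385]
{'time': 0.15, 'joint_pos': array([ 9.73709413e-01,  3.81045001e-01,  1.29801452e+00, -7.10255470e-06,
        1.46362087e+00, -2.15305722e-01]), 'qvel': array([ 0.00034144, -0.00158791, -0.0019259 ,  0.00023542,  0.00070826,
        0.00036882]), 'joint_torque': array([ 2.38844776e-03, -4.38078368e+01, -2.24616587e+01,  7.13598146e-02,
        3.43132974e-02, -7.76403249e-05]), 'position': array([0.20490194, 0.51037053, 0.40430182]), 'orientation': array([ 1.89732986e-01,  9.81835576e-01, -5.01010806e-04, -2.11649548e-04]), 'ft_force': array([-0.61967827, -0.0723628 ,  0.85875819]), 'torque': array([-0.12192389, -0.03028211,  0.04297358]), 'opening': 0.08835314350237225}
```

View pics/scene0.png

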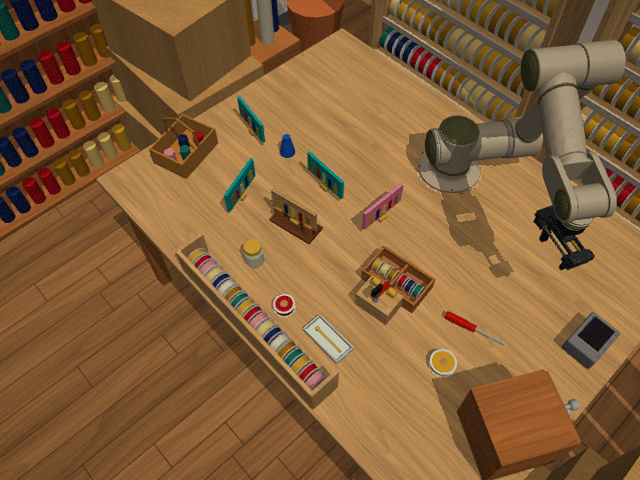

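View pics/side0.png

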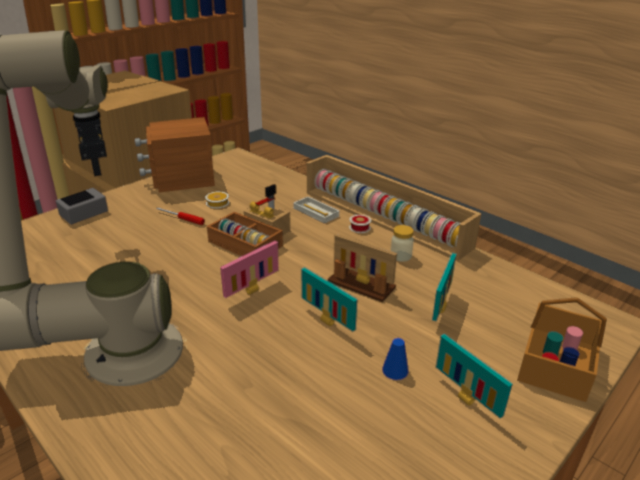

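View pics/wrist0.png

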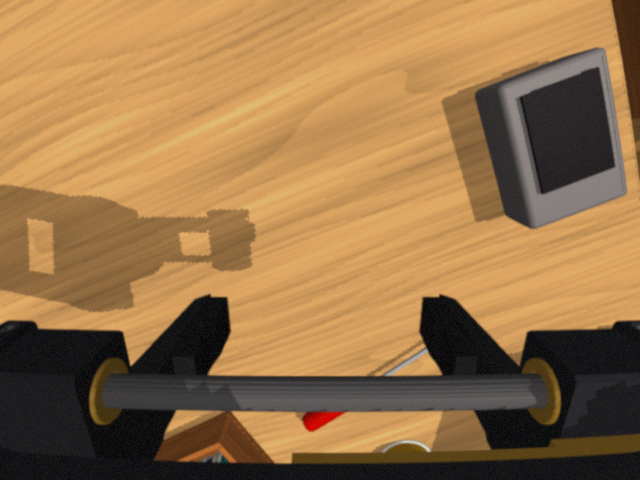

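Seen: in the scene picture, the wooden lid in its dark stand is at (295,212). Its look-alikes are turquoise at (250,118), (240,185) and (325,175), and pink at (383,205). The case is at (393,283), with its nut and keeper at (380,290). The woven box at (183,145) isn't the case. I choose the wooden lid and will check it in a close crop.

Run:
```python
from h import *
s=snap('scene'); 
a=cv2.resize(s['p'][230:340,330:460],None,fx=3,fy=3,interpolation=cv2.INTER_CUBIC)
b=cv2.resize(s['p'][160:270,240:370],None,fx=3,fy=3,interpolation=cv2.INTER_CUBIC)
cv2.imwrite('pics/crop1.png',np.hstack([a,b]))
for q in ['case','keeper','nut_grip','lid','stand','lid_hole']:
    for r in spotter.outline_of('scene',q)[:3]:
        m=r['region']; v,u=np.nonzero(m); P=pts(s,np.c_[u,v]); P=P[P[:,2]>.01] if len(P) else P
        print(q,round(r['conf'],2),np.round(r['box']),m.sum(),np.median(P,0).round(3) if len(P) else 0)
s=snap('side')
cv2.imwrite('pics/crop2.png',np.hstack([cv2.resize(s['p'][170:270,200:330],None,fx=3,fy=3,interpolation=cv2.INTER_CUBIC),cv2.resize(s['p'][220:320,310:440],None,fx=3,fy=3,interpolation=cv2.INTER_CUBIC)]))
```

```text
case 0.72 [354. 247. 434. 325.] 3761 [0.523 0.213 0.053]
case 0.4 [272. 188. 316. 232.] 820 [ 0.58  -0.194  0.099]
keeper 0.7 [371. 280. 390. 298.] 171 [0.604 0.216 0.123]
nut_grip 0.61 [370. 280. 390. 298.] 204 [0.599 0.214 0.114]
nut_grip 0.23 [272. 186. 318. 229.] 813 [ 0.58  -0.194  0.1  ]
lid 0.95 [224. 158. 255. 211.] 753 [ 0.642 -0.407  0.085]
lid 0.75 [270. 189. 319. 230.] 845 [ 0.58  -0.195  0.099]
lid 0.67 [304. 152. 346. 198.] 744 [ 0.4   -0.241  0.084]
stand 0.71 [269. 207. 323. 242.] 732 [ 0.594 -0.184  0.017]
lid_hole 0.93 [274. 187. 316. 233.] 868 [ 0.58  -0.194  0.1  ]
lid_hole 0.72 [364. 182. 399. 229.] 734 [ 0.352 -0.011  0.087]
lid_hole 0.68 [225. 157. 259. 210.] 790 [ 0.642 -0.407  0.086]
```

View pics/crop1.png

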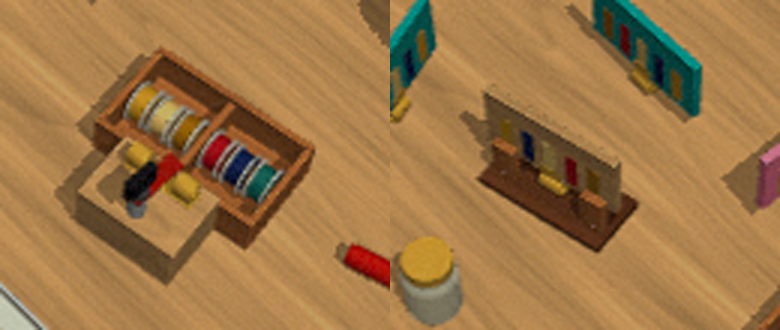

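View pics/crop2.png

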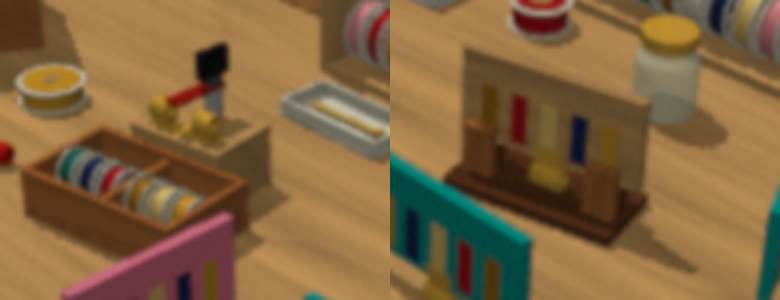

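The crops confirm the bare-wood lid in the dark stand and the case with its red strip across the gap. Next, rough poses from the scene depth.

Run:
```python
from h import *
s=snap('scene'); uv,P=cloud(s)
def rect(m,n):
    r=cv2.minAreaRect(P[m][:,:2].astype(np.float32)); print(n,m.sum(),np.round(r[0],4),np.round(r[1],4),r[2])
near=np.hypot(P[:,0]-.56,P[:,1]-.215)<.2
rect(near&(abs(P[:,2]-.07)<.005)&(P[:,0]>.55),'jamb')
rect(near&(abs(P[:,2]-.055)<.006),'trayrim')
m=near&(P[:,2]>.1); rect(m,'nut')
n2=(np.hypot(P[:,0]-.58,P[:,1]+.194)<.13)
m=n2&(P[:,2]>.08); rect(m,'lid'); 
q=P[m]; c=q.mean(0); u,sv,vt=np.linalg.svd(q-c,full_matrices=False); print('lid pts',c.round(4),vt.round(3),sv/np.sqrt(len(q)))
m=n2&(P[:,2]>.122);q=P[m];print(q[:,2].max(),len(q));rect(m,'lidtop')
r=spotter.outline_of('scene','keeper')[0]['region']
v,u=np.nonzero(r);q=P[0:0]
b=s['p'].astype(int);red=(b[...,2]>120)&(b[...,1]<50)&(b[...,0]<60)
mm=near&red[uv[:,1],uv[:,0]]&(P[:,2]>.08)
rect(mm,'strip');q=P[mm];print(q.mean(0),np.linalg.svd(q-q.mean(0))[2][0])
```

```text
jamb 546 [0.5919 0.2087] [0.0892 0.1209] 8.229255676269531
trayrim 829 [0.5317 0.2006] [0.211  0.2035] 8.955965995788574
nut 218 [0.5838 0.2015] [0.0683 0.0821] 65.53170013427734
lid 575 [ 0.577  -0.1995] [0.0231 0.1849] 12.643528938293457
lid pts [ 0.5792 -0.1961  0.1139] [[-0.205  0.979 -0.003]
 [-0.085 -0.015  0.996]
 [-0.975 -0.204 -0.086]] [0.05346954 0.01782913 0.00372597]
0.14566023104881687 245
lidtop 245 [ 0.5767 -0.1995] [0.0226 0.1807] 12.643529891967773
strip 62 [0.5791 0.2125] [0.0513 0.0199] 5.02121114730835
[0.57326751 0.21353374 0.1080286 ] [0.96173037 0.25790521 0.09251815]
```

```bash
python3 -m inch '[0.088,-0.058,-0.0145,-0.003,0, 0.088,-0.116,-0.029,-0.006,0, 0.088,-0.174,-0.0435,-0.009,0, 0.088,-0.232,-0.058,-0.012,0, 0.088,-0.29,-0.0725,-0.015,0]'; python3 -m inch '[0.088,-0.05,-0.0125,0,-0.15, 0.088,-0.1,-0.025,0,-0.3, 0.088,-0.15,-0.037,0,-0.45, 0.088,-0.2,-0.05,0,-0.47,0.088,-0.207,-0.0515,0,-0.47]'
```

```text
time: 1.27
position: [0.4484, 0.3337, 0.42]
orientation: [0.19, 0.982, 0.0, 0.0]
ft_force: [-0.2, 1.7, 1.0]
opening: 0.0876
time: 1.9
position: [0.622, 0.2079, 0.4186]
orientation: [-0.042, 0.999, -0.0, -0.0]
ft_force: [-0.5, -0.2, 0.5]
opening: 0.0882
```

```bash
cat > case.py <<'E'
from h import *
import sys
st=status.get_state(); print(st['time'],st['position'].round(4),np.round(st['qvel'],3))
s=snap('wrist'); cv2.imwrite(sys.argv[1],s['p']); uv,P=cloud(s)
np.savez('w.npz',**{k:s[k] for k in 'pdT'})
X=np.r_[.57,.205]
near=np.hypot(P[:,0]-.56,P[:,1]-.215)<.2
def rect(m,n):
    r=cv2.minAreaRect(P[m][:,:2].astype(np.float32)); print(n,m.sum(),np.round(r[0],4),np.round(r[1],4),r[2])
rect(near&(abs(P[:,2]-.07)<.003)&(P[:,0]>.55),'jamb'); rect(near&(abs(P[:,2]-.147)<.004),'nuttop')
rect(near&(abs(P[:,2]-.107)<.004),'strip')
E
python3 case.py pics/w1.png
```

```text
1.9 [0.622  0.2079 0.4186] [-0.01   0.031 -0.078  0.013  0.053 -0.029]
jamb 7843 [0.5897 0.2102] [0.0849 0.1206] 8.111507415771484
nuttop 840 [0.6116 0.2134] [0.0401 0.012 ] 0.6188744306564331
strip 1356 [0.588  0.2131] [0.0672 0.0201] 0.4337569773197174
```

View pics/w1.png

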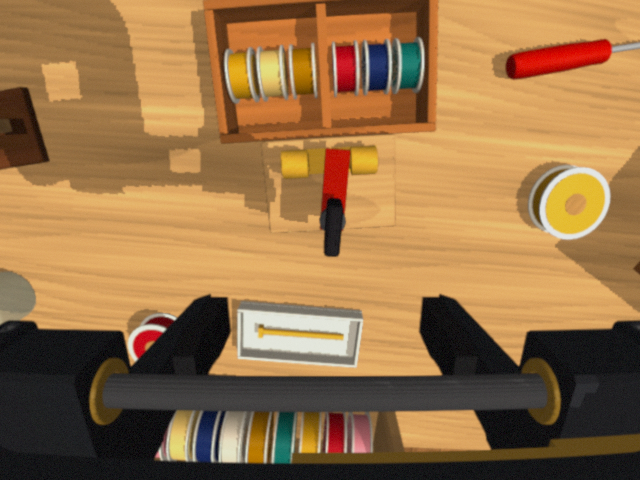

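Wrist view: red strip at (337,175) across the gap between the yellow knuckles at (295,163) and (363,160), black nut bar at (333,230). Bar yaw is 0.5° and case yaw 8.1°, so keeper is about 0.13 rad. I'll go down on the nut.

```bash
python3 -m inch '[0.06,0.0097,0.0063,0.03,0.075, 0.06,0.0097,0.0063,0.075,0.075, 0.06,0.0097,0.0063,0.11,0.075, 0.06,0.0097,0.0063,0.1376,0.075, 0.06,0.0097,0.0063,0.1376,0.075]'; python3 -m inch '[0.0,0,0,0,0, 0,0,0,0,0, 0,0,0,0,0, 0,0,0,0,0, 0,0,0,0,0]'
```

```text
time: 2.58
position: [0.6086, 0.2165, 0.2808]
orientation: [-0.007, 1.0, -0.0, -0.002]
ft_force: [0.0, 0.4, 1.1]
opening: 0.06
time: 3.2
position: [0.6099, 0.2144, 0.2824]
orientation: [-0.007, 1.0, -0.002, -0.0]
ft_force: [-2.1, -20.9, 4.5]
opening: 0.0122
```

```bash
python3 -m inch '[0,-0.001,-0.0015,0,0, 0,-0.0017,-0.0025,0,0, 0,-0.0017,-0.0025,0,0]'
```

```text
time: 3.58
position: [0.6106, 0.2132, 0.2824]
orientation: [-0.007, 1.0, -0.0, -0.002]
ft_force: [-8.1, -1.1, 5.2]
opening: 0.0119
```

```bash
python3 -m inch '[0,0,0,0,0.15, 0,0,0,0,0.3, 0,0,0,0,0.45, 0,0,0,0,0.6, 0,0,0,0,0.72]'; python3 -m inch '[0,0,0,0,0.15, 0,0,0,0,0.3, 0,0,0,0,0.45, 0,0,0,0,0.6, 0,0,0,0,0.73]'; python3 -m inch '[0,0,0,0,0,0,0,0,0,0]'
```

```text
time: 4.2
position: [0.6108, 0.2142, 0.2825]
orientation: [0.348, 0.938, 0.001, -0.001]
ft_force: [-5.1, 7.2, 4.3]
opening: 0.0116
time: 4.82
position: [0.6115, 0.2147, 0.2825]
orientation: [0.66, 0.752, 0.002, -0.0]
ft_force: [3.6, 11.3, -1.8]
opening: 0.0119
time: 5.08
position: [0.6116, 0.2147, 0.2824]
orientation: [0.658, 0.753, 0.002, -0.001]
ft_force: [2.8, 10.9, -0.2]
opening: 0.0117
```

```bash
python3 -m inch '[0.05,0,0,0,0, 0.05,0,0,0,0, 0.05,0,0,-0.02,0,0.06,0,0,-0.08,0,0.08,0,0,-0.138,0]';  python3 -m inch '[0.08,-0.05,0,0,0,0.08,-0.06,0,0,0,0.08,-0.06,0,0,0]'; python3 case.py pics/w2.png
```

```text
time: 5.7
position: [0.6113, 0.2127, 0.4216]
orientation: [0.658, 0.753, -0.0, -0.0]
ft_force: [0.7, 0.2, -0.1]
opening: 0.0597
time: 6.08
position: [0.6196, 0.1531, 0.4196]
orientation: [0.659, 0.752, -0.0, -0.001]
ft_force: [-0.6, -0.3, -0.4]
opening: 0.0799
6.075 [0.6196 0.1531 0.4196] [ 0.029  0.001 -0.004  0.006  0.001  0.006]
jamb 8131 [0.5895 0.2105] [0.0852 0.1198] 7.521797180175781
nuttop 960 [0.6116 0.2137] [0.0113 0.039 ] 7.555720806121826
strip 1511 [0.6085 0.237 ] [0.0201 0.066 ] 7.068275451660156
```

View pics/w2.png

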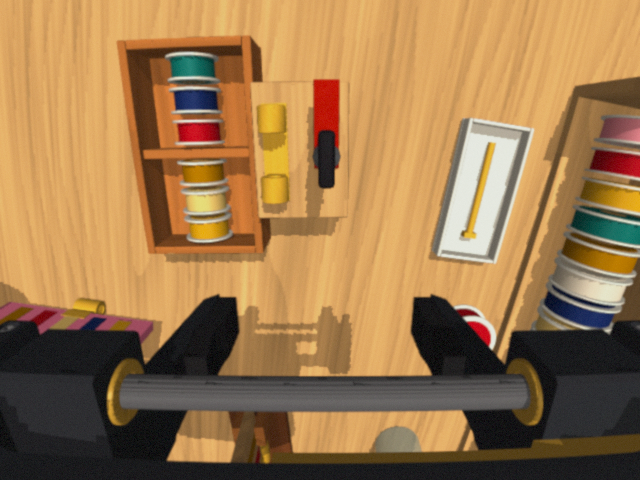

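The strip at (326,110) now points along +y, clear of the gap between the knuckles at (272,118) and (275,188). Next, refine the hinge axis.

```bash
cat > knuck.py <<'E'
from h import *
s=snap('wrist'); uv,P=cloud(s)
for yaw in [7.8]:
    a=np.radians(yaw); ex=np.r_[np.cos(a),np.sin(a)]; ey=np.r_[-ex[1],ex[0]]
    O=np.r_[.5672,.2073]
    L=np.c_[(P[:,:2]-O)@ex,(P[:,:2]-O)@ey,P[:,2]]
    for sg in (1,-1):
        m=(abs(L[:,0])<.016)&(sg*L[:,1]>.013)&(sg*L[:,1]<.045)&(L[:,2]>.076)&(L[:,2]<.105)
        q=L[m]
        # fit circle centre x, z, r=12
        from scipy.optimize import least_squares
        f=least_squares(lambda p:np.hypot(q[:,0]-p[0],q[:,2]-p[1])-.012,[0,.088],loss='soft_l1',f_scale=.001)
        print(sg,m.sum(),'x,z',f.x.round(4),'y range',np.percentile(q[:,1],[1,99]).round(4),np.abs(f.fun).mean())
    m=(abs(L[:,2]-.07)<.003)&(L[:,0]>.02)&(L[:,0]<.075)&(abs(L[:,1])<.08)
    q=L[m]; print('edges x',np.percentile(q[:,0],[99.8]),'y',np.percentile(q[:,1],[.3,99.7]))
    r=cv2.minAreaRect(L[(abs(L[:,2]-.07)<.003)&(L[:,0]>-.03)&(L[:,0]<.075)&(abs(L[:,1])<.08)][:,:2].astype(np.float32));print(r)
E
python3 knuck.py
```

```text
1 802 x,z [-0.0002  0.0879] y range [0.0183 0.0397] 0.0005308735006121083
-1 784 x,z [-0.0001  0.0881] y range [-0.0398 -0.0178] 0.0007565909289281953
edges x [0.06494286] y [-0.05973893  0.05984494]
((0.022349398583173752, 7.93561339378357e-05), (0.12029031664133072, 0.08561988919973373), 89.83454132080078)
```

```bash
python3 -m inch '[0.06,-0.058,-0.014,0,-0.02, 0.06,-0.116,-0.028,0,-0.04, 0.06,-0.174,-0.042,0,-0.06, 0.06,-0.232,-0.056,0,-0.075, 0.06,-0.29,-0.07,0,-0.075]'; python3 -m inch '[0.06,-0.055,-0.014,0,0, 0.06,-0.1,-0.021,0,0, 0.06,-0.1,-0.021,0,0, 0.06,-0.1,-0.021,0,0]';  python3 - <<'E'
from h import *
st=status.get_state(); print(st['time'],st['position'].round(4),np.round(st['qvel'],3))
s=snap('wrist'); cv2.imwrite('pics/w3.png',s['p']); uv,P=cloud(s)
n=np.hypot(P[:,0]-.577,P[:,1]+.2)<.13
for lo,hi in [(.129,.136),(.125,.14),(.09,.125)]:
    m=n&(P[:,2]>lo)&(P[:,2]<hi); r=cv2.minAreaRect(P[m][:,:2].astype(np.float32)); print(m.sum(),np.round(r[0],4),np.round(r[1],4),r[2],np.median(P[m][:,2]))
r=spotter.outline_of('wrist','lid')
for x in r[:3]:
    v,u=np.nonzero(x['region']);q=pts(s,np.c_[u,v]);print(x['conf'],np.round(x['box']),np.median(q,0).round(3))
E
```

```text
time: 6.8
position: [0.5888, -0.1439, 0.4199]
orientation: [0.629, 0.778, 0.0, -0.0]
ft_force: [1.5, 0.4, 0.6]
opening: 0.0601
time: 7.3
position: [0.5894, -0.2441, 0.4198]
orientation: [0.629, 0.777, 0.0, -0.0]
ft_force: [-0.6, 0.6, 0.6]
opening: 0.0603
7.3 [ 0.5894 -0.2441  0.4198] [ 0.015 -0.013  0.005 -0.002  0.001 -0.004]
3954 [ 0.5756 -0.1986] [0.0118 0.1796] 11.41009521484375 0.1323390362291006
3954 [ 0.5756 -0.1986] [0.0118 0.1796] 11.41009521484375 0.1323390362291006
24 [ 0.5818 -0.1977] [1.00e-04 1.36e-01] 11.418827056884766 0.10041964296049671
0.83 [245. 336. 405. 419.] [ 0.634 -0.404  0.059]
0.73 [ 78.  64. 161. 282.] [ 0.399 -0.233  0.094]
0.68 [312.  41. 331. 288.] [ 0.573 -0.189  0.132]
```

View pics/w3.png

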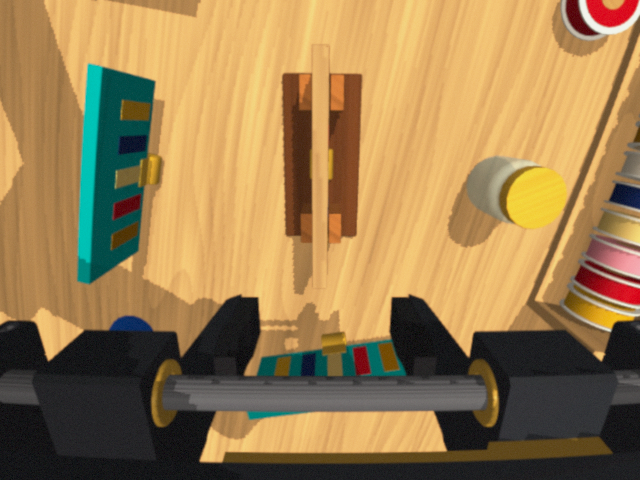

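The lid at (320,165) stands edge-on in its stand. The turquoise ones at (115,170) and (330,375) are not used. Now align and go down.

```bash
python3 -m inch '[0.05,0.0474,-0.004,0.0,0.011, 0.05,0.0474,-0.004,0.05,0.011, 0.05,0.0474,-0.004,0.1,0.011, 0.05,0.0474,-0.004,0.14,0.011, 0.05,0.0474,-0.004,0.166,0.011]'; python3 -m inch '[0.05,0,0,0,0,0.05,0,0,0,0]'
```

```text
time: 8.02
position: [0.5752, -0.1982, 0.2526]
orientation: [0.633, 0.774, -0.0, -0.001]
ft_force: [-0.3, -0.1, -0.1]
opening: 0.0501
time: 8.28
position: [0.5757, -0.1992, 0.2556]
orientation: [0.633, 0.774, 0.0, 0.001]
ft_force: [-0.2, 0.9, 0.4]
opening: 0.0502
```

Aligned to within 1 mm, so close.

```bash
python3 -m inch '[0.03,0,0,0,0, 0.01,0,0,0,0, 0,0,0,0,0, 0,0,0,0,0, 0,0,0,0,0]'; python3 -m inch '[0,0,0,-0.01,0, 0,0,0,-0.03,0, 0,0,0,-0.06,0, 0,0,0,-0.09,0, 0,0,0,-0.1,0]'; python3 -m inch '[0,0,0,0,0,0,0,0,0,0]'
```

```text
time: 8.9
position: [0.5753, -0.1998, 0.2542]
orientation: [0.634, 0.773, 0.0, 0.0]
ft_force: [-0.1, -0.1, 0.9]
opening: 0.0117
time: 9.52
position: [0.5752, -0.1997, 0.3561]
orientation: [0.634, 0.774, 0.0, 0.001]
ft_force: [-0.5, 0.7, -2.3]
opening: 0.0122
time: 9.78
position: [0.5752, -0.1997, 0.3528]
orientation: [0.634, 0.774, -0.0, -0.001]
ft_force: [-0.2, -0.4, -2.2]
opening: 0.0115
```

```bash
python3 -m inch '[0,0.05,0.009,-0.022,0.02, 0,0.1,0.018,-0.022,0.04, 0,0.15,0.027,-0.022,0.062, 0,0.2,0.036,-0.022,0.062, 0,0.25,0.045,-0.022,0.062]'; python3 -m inch '[0,0,0,0,0,0,0,0,0,0]'
```

```text
time: 10.4
position: [0.57, 0.0558, 0.375]
orientation: [0.657, 0.753, -0.001, -0.001]
ft_force: [1.4, 0.1, -2.4]
opening: 0.0119
time: 10.65
position: [0.5703, 0.0539, 0.3754]
orientation: [0.657, 0.754, -0.001, -0.0]
ft_force: [-0.2, -0.2, -3.7]
opening: 0.0122
```

```bash
python3 -m inch '[0,0.04,0.0047,0,0, 0,0.08,0.0094,0,0, 0,0.12,0.0141,0,0, 0,0.145,0.0171,0,0, 0,0.1512,0.0178,0,0]'; python3 -m inch '[0,0,0,0,0,0,0,0,0,0]'
cat > chk.py <<'E'
from h import *
import sys
from scipy.optimize import least_squares
st=status.get_state(); print(st['time'],st['position'].round(4),np.degrees(2*np.arctan2(st['orientation'][1],st['orientation'][0])),np.array(st['ft_force']).round(1))
a=np.radians(7.8); ex=np.r_[np.cos(a),np.sin(a)]; ey=np.r_[-ex[1],ex[0]]; O=np.r_[.5671,.2072]
d=st['position'][:2]-O; print('TCP in case',(d@ex).round(4),(d@ey).round(4))
for n in ['wrist','scene','side']:
    s=snap(n); uv,P=cloud(s); L=np.c_[(P[:,:2]-O)@ex,(P[:,:2]-O)@ey,P[:,2]]
    cv2.imwrite(f'pics/{sys.argv[1]}_{n}.png',s['p'] if n=='wrist' else None or s['p'])
    zc=st['position'][2]-.1672
    m=(abs(L[:,0])<.02)&(abs(L[:,1])<.12)&(L[:,2]>zc-.03)&(L[:,2]<zc+.06)
    q=L[m]; print(n,m.sum())
    if m.sum()>50:
        print(' y range',np.percentile(q[:,1],[.5,99.5]).round(4),'z',np.percentile(q[:,2],[.5,99.5]).round(4),'x',np.percentile(q[:,0],[2,50,98]).round(4))
        w=(abs(q[:,1])>.03); c=np.linalg.lstsq(np.c_[q[w][:,1:],np.ones(w.sum())],q[w][:,0],rcond=None)[0]; print(' x fit vs y,z:',c.round(4))
    np.save(f'L_{n}.npy',np.c_[uv,L])
E
python3 chk.py c1
```

```text
time: 11.28
position: [0.5677, 0.2063, 0.3756]
orientation: [0.657, 0.754, -0.0, -0.0]
ft_force: [0.3, -0.7, -2.5]
opening: 0.0118
time: 11.52
position: [0.5677, 0.2051, 0.3761]
orientation: [0.658, 0.753, -0.0, 0.0]
ft_force: [0.6, -0.1, -1.9]
opening: 0.0119
11.525 [0.5677 0.2051 0.3761] 97.70074867099767 [ 0.6 -0.1 -1.9]
TCP in case 0.0003 -0.0022
wrist 17804
 y range [-0.0355  0.0879] z [0.213  0.2653] x [-0.0171 -0.0004  0.0166]
 x fit vs y,z: [ 0.0018  0.1092 -0.0283]
scene 626
 y range [-0.0928  0.0869] z [0.1798 0.2611] x [-0.0064  0.005   0.0093]
 x fit vs y,z: [-0.0031 -0.056   0.0168]
side 1012
 y range [-0.094   0.0883] z [0.1793 0.2624] x [-0.0185 -0.0064  0.0103]
 x fit vs y,z: [-0.0104  0.0189 -0.01  ]
```

View pics/c1_wrist.png

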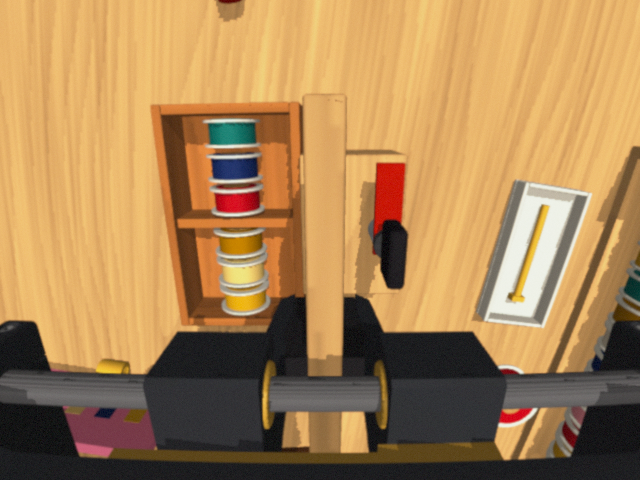

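View pics/c1_side.png

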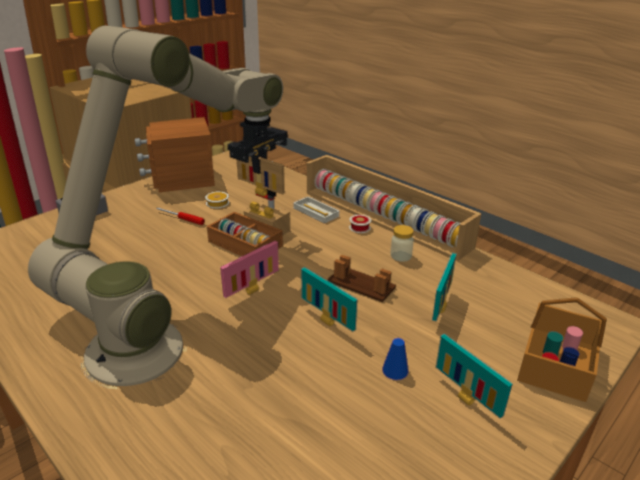

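```bash
cat > fit.py <<'E'
import numpy as np,cv2
A=np.load('L_wrist.npy'); uv=A[:,:2]; L=A[:,2:]
m=(abs(L[:,0])<.012)&(L[:,1]>.02)&(L[:,1]<.11)&(L[:,2]>.19-.0*1)
z=np.median(L[m][:,2]); print('top z',z,'centre z',z-.045, 'hole z rel',z-.045-.063-.088)
m&=abs(L[:,2]-z)<.004; q=L[m]
r=cv2.minAreaRect(q[:,:2].astype(np.float32)); print(r)
print('y end',np.percentile(q[:,1],[99.9,100]))
for lo in np.arange(.02,.09,.01):
    k=q[(q[:,1]>=lo)&(q[:,1]<lo+.01)]
    if len(k)>20: print(lo.round(2),k[:,0].min().round(4),k[:,0].max().round(4),((k[:,0].min()+k[:,0].max())/2).round(4),np.median(k[:,2]).round(4))
for n in ['scene','side']:
    B=np.load(f'L_{n}.npy')[:,2:]; b=(abs(B[:,0])<.016)&(abs(B[:,1])<.02)&(B[:,2]>z-.13)&(B[:,2]<z-.09)
    k=B[b]; print(n,len(k), k.mean(0).round(4) if len(k) else '',np.percentile(k[:,1],[2,98]) if len(k) else '',np.percentile(k[:,2],[1,99]) if len(k) else '')
E
python3 fit.py
```

```text
top z 0.2546907275480643 centre z 0.20969072754806434 hole z rel 0.05869072754806434
((-0.00039749639108777046, 0.05427197366952896), (0.0685637891292572, 0.012114964425563812), 89.88900756835938)
y end [0.08843814 0.08856073]
0.02 -0.0065 0.0056 -0.0004 0.2542
0.03 -0.0065 0.0055 -0.0005 0.2542
0.04 -0.0064 0.0056 -0.0004 0.2541
0.05 -0.0064 0.0055 -0.0005 0.2542
0.06 -0.0064 0.0056 -0.0004 0.2541
0.07 -0.0064 0.0057 -0.0003 0.2542
0.08 -0.0064 0.0057 -0.0004 0.2541
scene 36 [0.0069 0.0035 0.1522] [-0.00696996  0.01228297] [0.13860845 0.16115785]
side 91 [-0.0053 -0.0053  0.1485] [-0.01650138  0.01341221] [0.13346217 0.16357519]
```

```bash
python3 -m inch '[0,0.0015,0.0004,0.01,0, 0,0.0015,0.0004,0.02,0, 0,0.0015,0.0004,0.026,0, 0,0.0015,0.0004,0.026,0, 0,0.0015,0.0004,0.026,0]'; python3 chk.py c2; python3 fit.py
python3 - <<'E'
import cv2,numpy as np
a=cv2.imread('pics/c2_scene.png')[230:330,330:460];b=cv2.imread('pics/c2_side.png')[150:250,200:330]
cv2.imwrite('pics/c2c.png',np.hstack([cv2.resize(x,None,fx=3,fy=3,interpolation=cv2.INTER_CUBIC) for x in (a,b)]))
E
```

```text
time: 12.3
position: [0.5676, 0.208, 0.3504]
orientation: [0.657, 0.754, 0.0, 0.0]
ft_force: [0.3, -0.6, -2.5]
opening: 0.0116
12.3 [0.5676 0.208  0.3504] 97.79119329688467 [ 0.3 -0.6 -2.5]
TCP in case 0.0006 0.0007
wrist 17817
 y range [-0.0326  0.0908] z [0.1872 0.2398] x [-0.0169 -0.0001  0.0168]
 x fit vs y,z: [ 0.0001  0.0715 -0.0164]
scene 619
 y range [-0.0903  0.0896] z [0.1538 0.2365] x [-0.0054  0.0054  0.01  ]
 x fit vs y,z: [-0.0065 -0.0612  0.0169]
side 977
 y range [-0.0923  0.0907] z [0.1535 0.2371] x [-0.0178 -0.0057  0.0115]
 x fit vs y,z: [-0.0092  0.0147 -0.0083]
top z 0.22905311893554087 centre z 0.18405311893554088 hole z rel 0.03305311893554089
((-7.397495210170746e-05, 0.05571893975138664), (0.07140834629535675, 0.012167271226644516), 89.98230743408203)
y end [0.09135062 0.09142364]
0.02 -0.0061 0.006 -0.0001 0.2285
0.03 -0.006 0.0059 -0.0001 0.2285
0.04 -0.0061 0.006 -0.0 0.2285
0.05 -0.0061 0.0059 -0.0001 0.2285
0.06 -0.006 0.006 -0.0 0.2286
0.07 -0.0061 0.0059 -0.0001 0.2285
0.08 -0.0061 0.006 -0.0001 0.2285
scene 39 [0.0071 0.0075 0.126 ] [-0.00422304  0.01697317] [0.09946077 0.13672661]
side 96 [-0.0047 -0.0025  0.123 ] [-0.01616785  0.01619492] [0.10697428 0.13844413]
```

View pics/c2c.png

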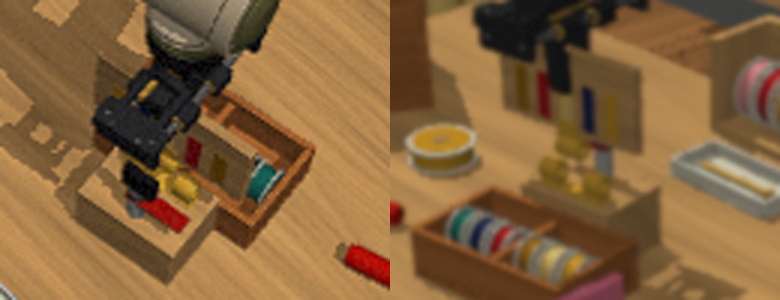

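Lid knuckle sits above and between the case knuckles (right crop, around (570,135)), about 1 mm too far along +y. I'll correct that and lower it.

```bash
python3 -m inch '[0,-0.0012,0,0.0,0, 0,-0.0012,0,0.0,0, 0,-0.0012,0,0.006,0, 0,-0.0012,0,0.012,0, 0,-0.0012,0,0.018,0]'; python3 -m inch '[0,0,0,0.005,0, 0,0,0,0.01,0, 0,0,0,0.0145,0, 0,0,0,0.0145,0, 0,0,0,0.0145,0]';python3 -m inch '[0,0,0,0,0, 0,0,0,0,0, 0,0,0,0,0]'; python3 chk.py c3; python3 fit.py
python3 - <<'E'
import cv2,numpy as np
a=cv2.imread('pics/c3_scene.png')[230:330,330:460];b=cv2.imread('pics/c3_side.png')[150:250,200:330]
cv2.imwrite('pics/c3c.png',np.hstack([cv2.resize(x,None,fx=3,fy=3,interpolation=cv2.INTER_CUBIC) for x in (a,b)]))
E
```

```text
time: 13.08
position: [0.5677, 0.2068, 0.3315]
orientation: [0.657, 0.754, -0.0, -0.0]
ft_force: [0.2, -0.3, -1.6]
opening: 0.0114
time: 13.7
position: [0.5678, 0.2068, 0.3178]
orientation: [0.657, 0.754, 0.0, 0.0]
ft_force: [-0.3, -0.5, -2.6]
opening: 0.0117
time: 14.08
position: [0.5677, 0.2068, 0.3177]
orientation: [0.657, 0.754, 0.0, 0.0]
ft_force: [0.2, -0.0, -2.2]
opening: 0.0122
14.075 [0.5677 0.2068 0.3177] 97.7918995328612 [ 0.2 -0.  -2.2]
TCP in case 0.0006 -0.0005
wrist 17823
 y range [-0.0338  0.0896] z [0.1545 0.2072] x [-0.0169 -0.0002  0.0168]
 x fit vs y,z: [ 0.0005 -0.0571  0.011 ]
scene 591
 y range [-0.0914  0.0887] z [0.1208 0.2022] x [-0.0047  0.0054  0.0096]
 x fit vs y,z: [-0.0016 -0.0574  0.014 ]
side 931
 y range [-0.0926  0.0902] z [0.1208 0.2051] x [-0.0181 -0.0059  0.0103]
 x fit vs y,z: [-0.0091  0.0269 -0.0095]
top z 0.19638171885898803 centre z 0.15138171885898805 hole z rel 0.00038171885898805047
((-0.00014720158651471138, 0.05512091517448425), (0.012137588113546371, 0.07011399418115616), 0.02260228805243969)
y end [0.09012546 0.09017781]
0.02 -0.0062 0.0058 -0.0002 0.1958
0.03 -0.0062 0.0058 -0.0002 0.1958
0.04 -0.0062 0.0059 -0.0001 0.1958
0.05 -0.0062 0.0058 -0.0002 0.1958
0.06 -0.0062 0.0059 -0.0001 0.1958
0.07 -0.0062 0.0059 -0.0002 0.1958
0.08 -0.0062 0.0059 -0.0002 0.1958
scene 53 [0.0078 0.0082 0.0883] [-0.00430081  0.01976333] [0.06753282 0.10614835]
side 124 [-0.0077  0.0002  0.0848] [-0.01912214  0.01922814] [0.06670637 0.10580478]
```

View pics/c3c.png

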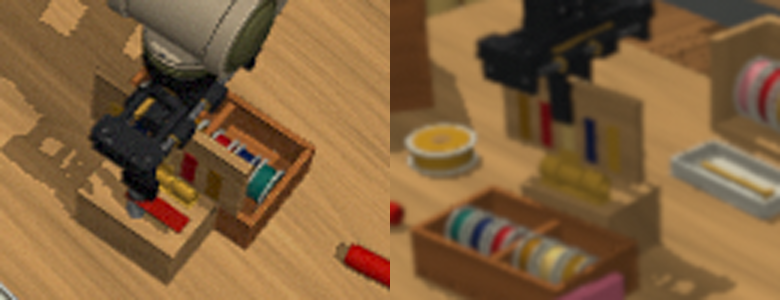

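Knuckles look aligned and the force is only the lid's weight. One more check: the lid's tilt, which shifts the hole sideways.

Run:
```python
import numpy as np
for n,x0 in [('scene',.006),('side',-.006)]:
    L=np.load(f'L_{n}.npy')[:,2:]
    m=(abs(L[:,0]-x0)<.006)&(abs(L[:,1])>.035)&(abs(L[:,1])<.085)&(L[:,2]>.112)&(L[:,2]<.19); q=L[m]
    from scipy.optimize import least_squares
    f=least_squares(lambda p:p[0]+p[1]*q[:,1]+p[2]*(q[:,2]-.151)-q[:,0],[x0,0,0],loss='cauchy',f_scale=.001); print(n,len(q),f.x.round(4))
# knuckle circles: lid vs case, from side/scene
for n in ['scene','side']:
    L=np.load(f'L_{n}.npy')[:,2:]
    for lo,hi in [(-.04,-.018),(-.014,.014),(.018,.04)]:
        m=(L[:,1]>lo)&(L[:,1]<hi)&(abs(L[:,0])<.02)&(L[:,2]>.078)&(L[:,2]<.102); q=L[m]
        if len(q)<12: print(n,lo,len(q)); continue
        f=least_squares(lambda p:np.hypot(q[:,0]-p[0],q[:,2]-p[1])-.012,[0,.088],loss='soft_l1',f_scale=.001); print(n,lo,len(q),f.x.round(4))
```

```text
scene 287 [ 0.0058  0.0001 -0.0029]
side 471 [-0.0062 -0.0055 -0.0071]
scene -0.04 0
scene -0.014 28 [-0.0015  0.0892]
scene 0.018 32 [-0.0001  0.0891]
side -0.04 54 [0.0004 0.0859]
side -0.014 55 [-0.0003  0.0867]
side 0.018 38 [0.0005 0.0854]
```

Tilt is under 0.01 rad, and the lid knuckle is within about 1.4 mm of the case knuckles in the independent views. Handing in.

```bash
python3 -c "
from station import env,status
print(env.hand_in()); s=status.get_state(); print(s['time'],s['position'],s['ft_force'],s['opening'])"
```

```text
the job is handed in; nothing more can be done
None
the job is handed in; nothing more can be done
```

I turned the wing nut clockwise to about 1.57 rad, so the red strip is clear of the gap. I then lifted the wooden lid out of its stand and handed in with its knuckle held between the case knuckles. That took about 14 s of the 58 s. The hand-in gives no verdict, so the figures below are my own measurements from just before it.

| Check | Measured | Limit |
|---|---|---|
| Hole across the hinge axis | about 0.2 mm | 3.5 mm |
| Hole along the axis from mid-gap | about 0.1 mm | 4 mm |
| Hole height | about 0.2–0.4 mm | 3.5 mm |
| Lid tilt | under 0.01 rad | 0.2 rad |
| Lid turned off parallel to the hinge | 0.0004 rad (wrist view); 0.0055 rad at most (side view) | 0.08 rad |

- **Load:** the wrist force of about 2.2 N matches the lid's weight alone, so nothing suggests contact with the case. The arm was steady.
- **Where the checks differed:** the coarser scene and side views put the lid knuckle up to 1.4 mm from the case knuckles, still within tolerance. An early crude tilt fit gave up to 0.06 rad; a fit on the panel faces alone didn't bear that out.
- **Bystanders:** none was touched as far as I saw, but I didn't measure their positions again afterwards.

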